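Click the channel dial to its index and store it

TASK

Turn the black knob on the radio control head clockwise, click by click, until the raised pip on its dial rests at the index tab, without ever clicking past it. Then, with closed fingertips on its top, push the knob gently down to store the channel and let it come back up; it must not be pushed in before the dial is there. Leave the other things on the desk alone.

Things in the scene. Friction and masses are not known exactly. Their poses are not given: they have to be found in the camera images.
- head: Radio control head, a fixed dark grey metal box 150 (x) by 210 (y) by 60 mm high, standing on the desk. Origin: centre of its underside; z up, +x from the centre to the side that carries the index tab. The dial axis is vertical through the origin. At y = +-88 mm low steel carry rails rise 18 mm above the top (from x = -50 to 50 mm).
- index (a point): The index: the point 36 mm from the dial axis along the head's +x, 75 mm above the desk, where the pip must come to rest. A small light metal tab 16 x 5 mm, 10 mm high, stands on the head just outside the dial edge to mark it (45 to 61 mm from the axis).
- dial: Flat aluminium click dial, 84 mm diameter, top 70 mm above the desk; origin on its axis, at its underside. 18 click stops a turn, 20 degrees apart, one per mark on its rim; at every stop a mark or the pip is level with the index. A click takes about 0.14 N m, most near a quarter of the way to the next stop; past halfway the dial jumps on by itself. It can be turned only by the knob.
- pip (a point): Top of the raised pip, a dark steel ridge 13 mm long (radial), 5 mm wide, 5 mm high, on the dial's top 36 mm from the axis, in place of one mark. At the start it rests 3 to 6 clicks short of the index, on the head's +y side, and must travel clockwise seen from above.
- knob: Plain black fluted knob over the dial: cylinder 38 mm diameter, 34 mm high, origin at the centre of its underside, 84 mm above the desk. No pointer: it drives the dial through a coupling with 1.1 rad of free play, of which an unknown part must be taken up first; then it can be felt to resist. After each click part of the play opens again.
- knob_top (a point): Centre of the knob's flat top, 118 mm above the desk when up. Pushed down, the knob slides on a spring: 4 N to start, 8 N at 4.5 mm, hard stop at 7 mm; 4 mm or more stores the channel, over 20 N on the knob while it is pushed in (squeezing included) harms it. Let go, it comes back up.
- mug: Bystander: white mug, 80 mm in diameter, 85 mm high, origin at the centre of its underside.
- key: Bystander: morse key on a black base 120 x 70 mm, 54 mm high overall, origin at the centre of its underside.
- case_small: Bystander: closed grey metal case 100 x 70 x 45 mm, origin at the centre of its underside.

How it is judged:
On the way, in this order (a step that is already met when the one before it is completed fails the run):
1. the dial rests with its pip at the index (within 4 mm), the knob up (horizontal distance between pip and index below 0.004 m and z of knob_top in the frame of head above 0.1155 m), for 0.3 s.
2. the knob is pushed down 4 mm or more with the pip at the index (horizontal distance between pip and index below 0.004 m and z of knob_top in the frame of head below 0.114 m), for 0.1 s.
At the end, for the whole second after the job is handed in: The pip rests within 4 mm of the index and the knob, after its push, is back up (within 1.5 mm) (horizontal distance between pip and index below 0.004 m and z of knob_top in the frame of head above 0.1165 m); the robot touches nothing.
It fails at once if the dial clicked past the index (pip more than 7.5 mm beyond it) (y of pip in the frame of head below -0.0075 m and x of pip in the frame of head above 0 m).
It fails at once if the knob pushed in (over 3.5 mm) while the pip is not at the index (over 6 mm off) (z of knob_top in the frame of head below 0.1145 m and horizontal distance between pip and index above 0.006 m).
It fails at once if over 20 N on the knob while it is pushed in by more than 4.5 mm (z of knob_top in the frame of head below 0.1135 m and contact force between the fingers and knob above 20 N).
It fails at once if mug, morse key or grey case disturbed (moved over 15 mm) (distance of any of mug, key, case_small from where it was at the start of the episode above 0.015 m).
It also fails if it takes over 58 s, if anything falls off the work surface, if the arm or the gripper's body presses on something with over 40 N, if the wrist force passes 120 N, or if a joint passes its speed limit or range.

ROBOT

A 7-joint arm with a two-finger parallel gripper is mounted at the origin on the work surface. World frame = base frame: x ahead of the robot, y to its left, z up, the work surface at z = 0. Lengths are in m, angles in rad, forces in N, time in s.
With the tool pointing down it reaches from about 0.4 to 0.875 m from the base axis. Payload 19.3 kg.
Tool frame: the origin (TCP) lies midway between the tips of the shut fingers; the grasp point (between the pads) lies 19 mm behind it (bot.tcp_to_grasp is the distance from the TCP to the grasp point, in m); z points along the fingers, y is the direction in which the jaws open and shut (so a half turn about z gives the same grasp; the last joint's range is limited). The gripper opens to 85 mm and grips with 20 to 120 N. Pads are 22 mm wide; open, the fingers measure 114 mm over their backs; the gripper's body (76 mm by 85 mm) begins 54 mm behind the grasp point. The pads swing forward as they close: fully open they stand 13 mm farther back than shut.
Start: joints at [1.262, 0.521, -0.036, 1.599, 0.021, 1.021, -0.113], TCP at [0.148, -0.607, 0.231] pointing down, gripper open.
Joint ranges: [-2.91, 2.91], [-0.3, 2.13], [-1.5, 1.42], [0.17, 2.43], [-1.26, 4.41], [0.16, 1.93], [-2.52, 2.52]. Speed limits (rad/s): [1.89, 1.89, 2.39, 2.39, 3.01, 3.01, 3.01].

INTERFACE

Orientations are given as [roll, pitch, yaw] about the fixed x, y, z axes, in that order (R = Rz(yaw) Ry(pitch) Rx(roll)).
In Python, from workcell import bot gives the robot as it stands. The module is installed in compiled form; this text tells all that it offers.
- The arm moves only by the tool drive_tool, never from a script. Its argument "series" is a list of rows, each a list of 5 numbers: the opening in per cent of the stroke, from 0 (shut) to 100 (fully open), then the shift along the world's x, y, z in m, then the turn about the world's z in rad. A call has 1 to 12 rows; each row shifts and turns the pose as measured when the row begins; what a row does not reach is not made up. A row lasts 1/10 s, in which the tool goes at most 50 mm and 8.59 degrees, less where a joint would pass 70% of its speed; a pose out of reach is approached as far as the arm can. A call with a gripper value outside its range is refused whole. The fingers move at their own pace and stop on an object; "newtons" is the grip in N (left out, the last holds). Time passes only in rows, so rows that do not move let the fingers close. It gives the time, the measured TCP pose, the force and the opening at its end, in the units of the state.
- bot.observe(): the state, without advancing time (a new reading comes with each control period).
- bot.grab_frame(name): name is "scene" or "top" or "wrist"; returns the picture (480x640x3 uint8, red, green, blue); there is no depth.
- bot.camera_info(name): a dict with "fx", "fy", "cx", "cy" (pixels), "k1" (the pictures are not rectified: a ray, as slopes to the right and down, at radius r is drawn at 1 + k1 r^2 times it, then the intrinsics apply), "cam_to_world" (4x4, takes a point from camera to world coordinates). Camera axes: x right, y down, z forward; pixel columns grow to the right and rows downward; lengths in m; the calibration is good to about 2 mm. A picture is of the moment at which its call begins: read the wrist's pose just before it. camera_info takes no time and is no camera call; for the wrist camera it gives the pose at the moment of the call.
- bot.job_done(): hands the job in, once; it reports no verdict.
Trained networks look in the newest picture that a camera, given by its name, has taken for a name from the list of things; names that differ only in an ending like _2 or _b are one class to them, and where a whole thing is asked for, a point or a joint stands for the part that bears it (a point fixed in the world has none). Each returns a list of dicts, best first, with "conf" (0 to 1); they miss things now and then, are a little off and sometimes report something else, mostly with a low value. They report only what shows in the picture. A call takes as long as a camera call.
- bot.masks_of(camera, target): "mask" (480x640 bool, what is visible of it) and "point" ([column, row] in pixels, amid what is visible of it).
The state is a dict: "clock": time; "qpos": joint angles; "qd": joint speeds; "joint_efforts": joint torques, N m; "position": TCP position; "tool_rot": TCP orientation; "force": force on the tool from outside, world axes, zero at the start; "moment": the same for the moment, N m; "grip_width": finger opening in m.
Only numpy, scipy, OpenCV 4.12 (cv2) and the standard library are available. Lean on these libraries where they do the work, as an engineer would, in place of code of your own. Each camera call takes 0.05 s, during which the arm holds its last target.

## Working session

There is one attempt and no reset: what is moved stays moved. The work goes in short steps, Python scripts to look and compute and a tool call to move; the robot and the scene stay as the last step left them, time stands still between calls to the robot, and variables do not carry over. Pictures are saved under pics/ and viewed, and the job is handed in when it is done.

Besides the shell and the picture viewer there is one more tool, called after "Emit:" as name(argument=value, ...), one argument or row to a line, values as JSON. drive_tool: Moves the arm, as the interface text tells. Its arguments: {"type":"object","properties":{"series":{"type":"array","items":{"type":"array","items":{"type":"number"}}},"newtons":{"type":"number"}},"required":["series"]}

```bash
mkdir -p pics; cat > h.py <<'E'
import numpy as np, cv2
from workcell import bot
def save(cam,name):
    im=bot.grab_frame(cam); cv2.imwrite('pics/'+name+'.png',im[:,:,::-1]); return im
def ray(ci,uv):
    K=np.array([[ci['fx'],0,ci['cx']],[0,ci['fy'],ci['cy']],[0,0,1]])
    d=np.array([(uv[0]-ci['cx'])/ci['fx'],(uv[1]-ci['cy'])/ci['fy']])
    s=d.copy()
    for _ in range(30): s=d/(1+ci['k1']*(s@s))
    T=np.array(ci['cam_to_world']); return T[:3,3],T[:3,:3]@np.array([s[0],s[1],1])
def atz(ci,uv,z):
    o,d=ray(ci,uv); return o+d*(z-o[2])/d[2]
def proj(ci,p):
    T=np.array(ci['cam_to_world']); q=T[:3,:3].T@(np.array(p)-T[:3,3]); s=q[:2]/q[2]; s=s*(1+ci['k1']*(s@s))
    return np.array([ci['fx']*s[0]+ci['cx'],ci['fy']*s[1]+ci['cy']])
E
python3 - <<'E'
from h import *
print(bot.observe())
for c in ['scene','top']:
    save(c,c+'0'); ci=bot.camera_info(c); print(c,ci)
    for t,z in [('knob',.118),('pip',.075),('dial',.07),('head',.06),('index',.07),('mug',.085),('key',.05),('case_small',.045)]:
        for r in bot.masks_of(c,t)[:2]: print(t,round(r['conf'],2),r['point'],r['mask'].sum(),atz(ci,r['point'],z).round(4))
E
```

```text
{'clock': 0.0, 'qpos': array([ 1.26177839,  0.52203814, -0.03632691,  1.60002401,  0.02119487,
        1.02112771, -0.11279913]), 'qd': array([-0.00010039, -0.00064525,  0.00180876, -0.00099225, -0.00206261,
       -0.00072596,  0.000403  ]), 'joint_efforts': array([-3.39963417e-04, -9.27105403e+01,  1.97998904e+00, -3.69926906e+01,
        1.78713439e-02,  8.21323920e-03,  2.33147807e-05]), 'position': array([ 0.14772395, -0.60691984,  0.23070498]), 'tool_rot': array([-3.14038322e+00,  8.43454933e-05,  2.38806069e-01]), 'force': array([-0.42572889,  0.38047522,  0.03565845]), 'moment': array([ 0.0263541 , -0.05624886,  0.00335248]), 'grip_width': 0.0853837866338023}
scene {'fx': 573.5550832584112, 'fy': 573.5550832584112, 'cx': 321.8981005865266, 'cy': 241.29381409758957, 'k1': -0.09207243040947552, 'cam_to_world': array([[-0.03603886,  0.83199366, -0.55361336,  1.24830191],
       [ 0.99930024,  0.03555157, -0.01162357,  0.03200817],
       [ 0.01001109, -0.55364486, -0.83269271,  1.08669842],
       [ 0.        ,  0.        ,  0.        ,  1.        ]])}
knob 0.83 [362.3, 224.0] 3
[... 635 characters left out ...]
2927245081, 'cam_to_world': array([[ 0.00244142, -0.98049124,  0.19654765,  0.38834106],
       [-0.99998831, -0.00321426, -0.00361319,  0.036355  ],
       [ 0.00417446, -0.19653653, -0.98048762,  1.17857417],
       [ 0.        ,  0.        ,  0.        ,  1.        ]])}
knob 0.82 [296.9, 273.6] 294 [0.5431 0.0918 0.118 ]
pip 0.68 [297.2, 274.9] 1091 [0.5465 0.0934 0.075 ]
dial 0.88 [292.6, 274.7] 1113 [0.5476 0.1038 0.07  ]
dial 0.34 [295.9, 272.5] 301 [0.5526 0.0966 0.07  ]
head 0.64 [295.3, 277.9] 6408 [0.5419 0.0983 0.06  ]
index 0.59 [297.3, 277.7] 6526 [0.541  0.0934 0.07  ]
mug 0.68 [211.6, 317.5] 1481 [0.452  0.2756 0.085 ]
case_small 0.71 [245.4, 198.9] 1385 [0.7288 0.218  0.045 ]
```

```bash
python3 - <<'E'
import cv2,numpy as np
a=cv2.imread('pics/top0.png')[215:335,235:355]; b=cv2.imread('pics/scene0.png')[175:305,300:430]
cv2.imwrite('pics/c0.png',np.hstack([cv2.resize(a,(400,400),interpolation=2),cv2.resize(b,(400,400),interpolation=2)]))
E
```

```text
(no output)
```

View pics/top0.png

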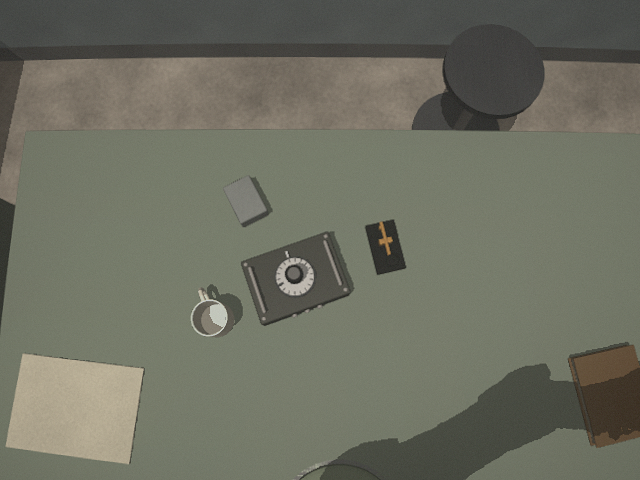

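View pics/scene0.png

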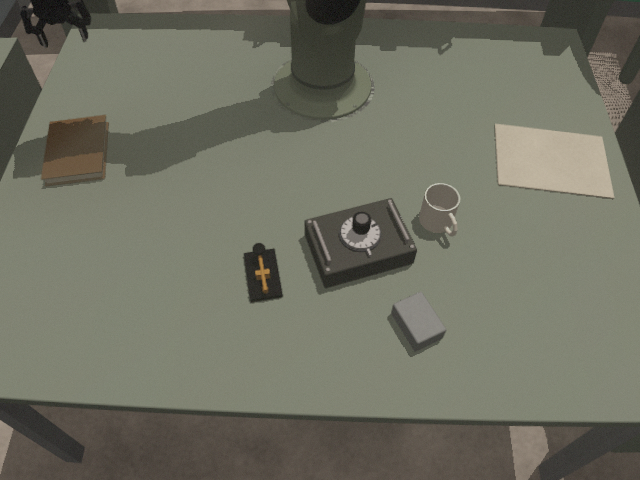

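View pics/c0.png

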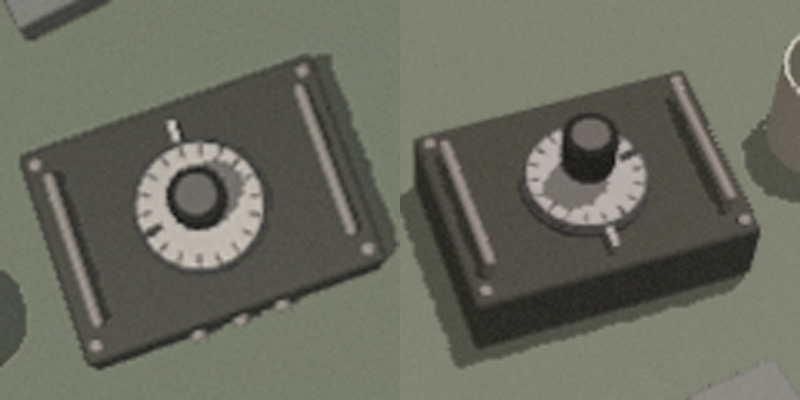

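The top view shows the tab at about (287,254) and the pip at about (281,284). In the scene view the tab is at about (369,252) and the pip at about (373,225). Nothing stands close to the head except the mug.

```bash
python3 - <<'E'
from h import *
ct,cs=bot.camera_info('top'),bot.camera_info('scene')
T=lambda x,y:(235+x*.3,215+y*.3); S=lambda x,y:(300+(x-400)*.325,175+y*.325)
for n,a,b,z in [('tab',T(173,130),S(613,238),.07),('pip',T(154,230),S(626,155),.075),('knobtop',T(196,195),S(592,136),.118),
 ('c1',T(34,165),S(745,219),.06),('c2',T(303,70),S(486,290),.06),('c3',T(368,248),S(431,143),.06),('c4',T(95,346),S(678,78),.06)]:
    print(n,atz(ct,a,z).round(4),atz(cs,b,z).round(4))
E
```

```text
tab [0.594  0.1172 0.07  ] [0.596  0.1184 0.07  ]
pip [0.5263 0.1282 0.075 ] [0.5296 0.1278 0.075 ]
knobtop [0.5433 0.0984 0.118 ] [0.5454 0.1009 0.118 ]
c1 [0.5717 0.2108 0.06  ] [0.57   0.2116 0.06  ]
c2 [0.6375 0.0305 0.06  ] [0.635  0.0328 0.06  ]
c3 [ 0.5166 -0.0129  0.06  ] [ 0.5145 -0.0102  0.06  ]
c4 [0.4513 0.1668 0.06  ] [0.4478 0.1685 0.06  ]
```

Emit:
drive_tool(
  series=[
    [100,0.02,0.035,0,0.14],
    [100,0.02,0.035,0,0.14],
    [100,0.02,0.035,0,0.14],
    [100,0.02,0.035,0,0.14],
    [100,0.02,0.035,0,0.14],
    [100,0.02,0.035,0,0.14],
    [100,0.02,0.035,0,0.14],
    [100,0.02,0.035,0,0.14],
    [100,0.02,0.035,0,0.14],
    [100,0.02,0.035,0,0.14],
  ],
  newtons=40,
)

```text
clock: 1.9
position: [0.3496, -0.2475, 0.2318]
tool_rot: [3.139, 0.006, 1.685]
force: [-0.0, -0.5, 0.5]
grip_width: 0.0858
```

```bash
python3 -c "
from h import *
s=bot.observe();print(s['clock'],s['qpos'].round(3),s['position'],s['tool_rot'])"
```

```text
1.9 [ 0.919  0.236 -0.517  2.072  0.157  0.864  0.427] [ 0.34960194 -0.24750045  0.23181377] [3.13850036 0.00587552 1.68454385]
```

Emit:
drive_tool(
  series=[
    [100,0.02,0.035,0,0.14],
    [100,0.02,0.035,0,0.14],
    [100,0.02,0.035,0,0.14],
    [100,0.02,0.035,0,0.14],
    [100,0.02,0.035,0,0.14],
    [100,0.02,0.035,0,0.14],
    [100,0.02,0.035,0,0.14],
    [100,0.02,0.035,0,0.14],
    [100,0.02,0.035,0,0.14],
    [100,0,0,0,0.14],
  ],
)

```text
clock: 2.9
position: [0.5369, 0.0858, 0.2345]
tool_rot: [3.134, 0.014, -3.137]
force: [-0.3, -1.1, 0.2]
grip_width: 0.0852
```

```bash
python3 -c "
from h import *
s=bot.observe();print(s['clock'],s['qpos'].round(3),s['position'],s['tool_rot'])"
```

```text
2.9 [ 0.385  0.512 -0.902  1.792  0.46   1.046  0.889] [0.53691932 0.08582512 0.23447674] [ 3.13432555  0.01365105 -3.13722302]
```

Emit:
drive_tool(
  series=[
    [100,0.003,0.005,-0.01,0.14],
    [100,0.002,0.004,-0.01,0.14],
    [100,0.002,0.003,-0.01,0.14],
    [100,0,0.002,-0.01,0.14],
    [100,0,0,-0.01,0.14],
    [100,0,0,0,0],
  ],
)

```text
clock: 3.5
position: [0.545, 0.1021, 0.1827]
tool_rot: [3.133, 0.015, -2.404]
force: [0.7, -0.0, -0.2]
grip_width: 0.0853
```

```bash
python3 - <<'E'
from h import *
s=bot.observe();print(s['clock'],s['qpos'].round(3),s['position'],s['tool_rot'],s['force'])
save('wrist','w1'); ci=bot.camera_info('wrist')
for t,z in [('knob',.118),('dial',.07)]:
    for r in bot.masks_of('wrist',t)[:2]:
        print(t,r['conf'],r['point'],r['mask'].sum(),atz(ci,r['point'],z))
print(proj(ci,[.544,.0997,.118]))
E
```

```text
3.5 [ 0.419  0.662 -1.029  1.809  0.643  1.038  1.454] [0.54498471 0.10211265 0.18269289] [ 3.13295176  0.01530811 -2.40384883] [ 0.69805127 -0.01555597 -0.20521743]
knob 0.79 [314.2, 245.6] 3238 [0.5391082  0.09638899 0.118     ]
dial 0.7 [315.7, 225.9] 9259 [0.53927339 0.09822282 0.07      ]
dial 0.51 [316.6, 245.9] 3246 [0.55073611 0.10946458 0.07      ]
[312.92808604 254.35009898]
```

View pics/w1.png

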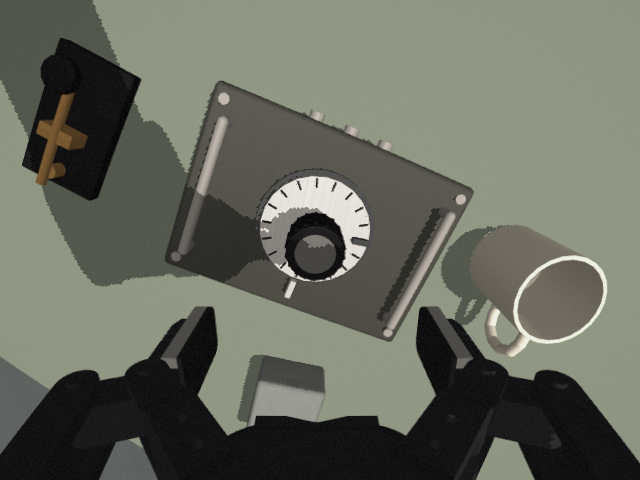

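Emit:
drive_tool(
  series=[
    [100,-0.001,-0.002,-0.02,0],
    [100,0,0,-0.03,0],
    [100,0,0,-0.025,0],
    [100,0,0,-0.015,0],
    [100,0,0,0,0],
  ],
)

```text
clock: 4.15
position: [0.5468, 0.1003, 0.0957]
tool_rot: [3.14, 0.021, -2.428]
force: [-0.0, -0.4, 0.1]
grip_width: 0.0851
```

```bash
python3 - <<'E'
from h import *
s=bot.observe();print(s['clock'],s['qpos'].round(3),s['position'],s['tool_rot'],s['force'],s['moment'])
a=save('wrist','w2');b=save('scene','s2');
cv2.imwrite('pics/c2.png',np.hstack([cv2.resize(a,(400,300))[:,:,::-1],cv2.resize(b[175:305,280:453],(400,300),interpolation=2)[:,:,::-1]]))
E
```

```text
4.15 [ 0.351  0.763 -0.922  1.876  0.778  0.887  1.33 ] [0.54679834 0.10025839 0.09567889] [ 3.14016566  0.02146893 -2.42767085] [-0.02211497 -0.43790501  0.0862079 ] [-0.00176603  0.01132529 -0.0213797 ]
```

View pics/c2.png

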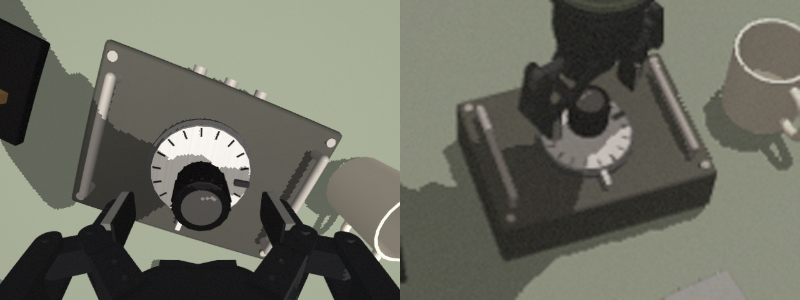

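The wrist view shows the knob centred between the open fingers, with the pip to its right at about (240,183). The scene view shows the tab at about (605,178) in the crop.

Emit:
drive_tool(
  series=[
    [100,-0.0025,0,-0.006,0],
    [60,0,0,0,0],
    [30,0,0,0,0],
    [0,0,0,0,0],
    [0,0,0,0,0],
    [0,0,0,0,0],
    [0,0,0,0,0],
  ],
  newtons=40,
)

```text
clock: 4.95
position: [0.5459, 0.1017, 0.0949]
tool_rot: [-3.14, 0.027, -2.428]
force: [-2.4, -0.2, 3.9]
grip_width: 0.0366
```

```bash
cat >look.py <<'E'
import sys
from h import *
s=bot.observe();print(round(s['clock'],2),'q7',s['qpos'][6].round(3),s['position'].round(4),s['tool_rot'].round(3),s['force'].round(1),s['moment'].round(3),s['grip_width'].round(4))
n=sys.argv[1]
a=save('wrist','w'+n);b=save('scene','s'+n);
cv2.imwrite('pics/c%s.png'%n,np.hstack([cv2.resize(a[60:420,80:560],(400,300))[:,:,::-1],cv2.resize(b[205:270,318:405],(400,300),interpolation=2)[:,:,::-1]]))
E
python3 look.py 3
```

```text
Traceback (most recent call last):
  File "look.py", line 3, in <module>
    s=bot.observe();print(round(s['clock'],2),'q7',s['qpos'][6].round(3),s['position'].round(4),s['tool_rot'].round(3),s['force'].round(1),s['moment'].round(3),s['grip_width'].round(4))
                                                                                                                                                                ^^^^^^^^^^^^^^^^^^^^^
AttributeError: 'float' object has no attribute 'round'
```

```bash
sed -i "s/,s\['grip_width'\].round(4)/,round(s['grip_width'],4)/" look.py; python3 look.py 3
```

```text
4.95 q7 1.32 [0.5459 0.1017 0.0949] [-3.14   0.027 -2.428] [-2.4 -0.2  3.9] [-0.298  0.325  0.011] 0.0366
```

View pics/c3.png

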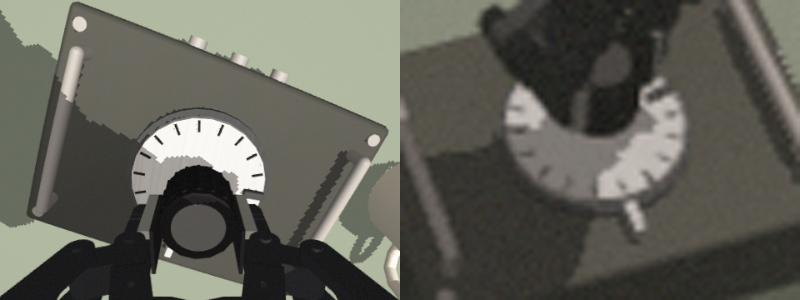

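The knob is gripped, and the pip is visible at (655,95) in the scene crop, five marks before the tab at (632,215). I'll start taking up the play.

Emit:
drive_tool(
  series=[
    [0,0,0,0.002,0],
    [0,0,0,0,-0.1],
    [0,0,0,0,-0.1],
    [0,0,0,0,0],
  ],
)

```text
clock: 5.45
position: [0.5458, 0.1014, 0.0954]
tool_rot: [3.141, 0.027, -2.634]
force: [-1.1, -0.3, 0.0]
grip_width: 0.0364
```

```bash
 python3 look.py 4
```

```text
5.45 q7 1.139 [0.5458 0.1014 0.0954] [ 3.141  0.027 -2.634] [-1.1 -0.3  0. ] [ 0.06   0.325 -0.013] 0.0364
```

View pics/c4.png

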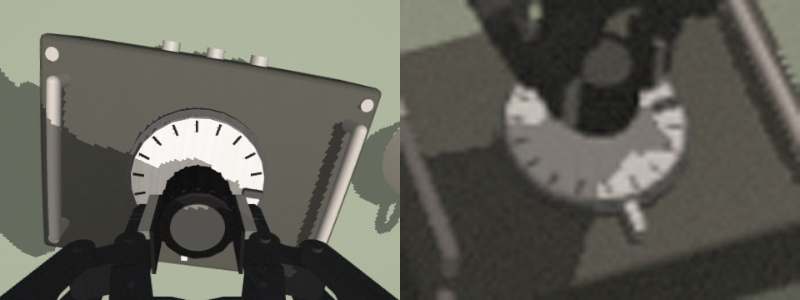

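```bash
cat >look2.py <<'E'
import sys
from h import *
AX=np.array([.5435,.0997]); YAW=np.radians(19.9)
def rect(cam,im,z=.07,N=400,half=.065):
    ci=bot.camera_info(cam)
    # head +x right, +y up
    out=np.zeros((N,N,2),np.float32)
    g=(np.arange(N)-N/2)/N*2*half
    c,s=np.cos(YAW),np.sin(YAW)
    X,Y=np.meshgrid(g,-g)
    P=np.stack([AX[0]+c*X-s*Y,AX[1]+s*X+c*Y,np.full_like(X,z)],-1)
    T=np.array(ci['cam_to_world']); q=(P-T[:3,3])@T[:3,:3]; p=q[...,:2]/q[...,2:]; p=p*(1+ci['k1']*(p**2).sum(-1,keepdims=True))
    m1=(ci['fx']*p[...,0]+ci['cx']).astype(np.float32); m2=(ci['fy']*p[...,1]+ci['cy']).astype(np.float32)
    o=cv2.remap(im,m1,m2,cv2.INTER_CUBIC)[:,:,::-1].copy()
    return o
if __name__=='__main__':
    s=bot.observe();print(round(s['clock'],2),'q7',s['qpos'][6].round(3),s['position'].round(4),s['tool_rot'].round(3),s['force'].round(1),s['moment'].round(3),round(s['grip_width'],4))
    n=sys.argv[1]
    r=[]
    for cam in ['wrist','scene']:
        im=bot.grab_frame(cam)
        o=rect(cam,im)
        for k in range(0,7):
            a=np.radians(20*k); d=np.array([np.cos(a),-np.sin(a)]); u=200/.065
            p1=(200+d*u*.0425);p2=(200+d*u*.05)
            cv2.line(o,tuple(int(v) for v in p1),tuple(int(v) for v in p2),(0,0,255) if k==0 else (0,255,0),1)
        r.append(o)
    cv2.imwrite('pics/r%s.png'%n,np.hstack(r))
E
python3 look2.py 4
```

```text
5.55 q7 1.143 [0.5458 0.1014 0.0954] [ 3.141  0.027 -2.63 ] [-1.4 -0.2  0.5] [-0.146  0.185 -0.04 ] 0.0364
```

View pics/r4.png

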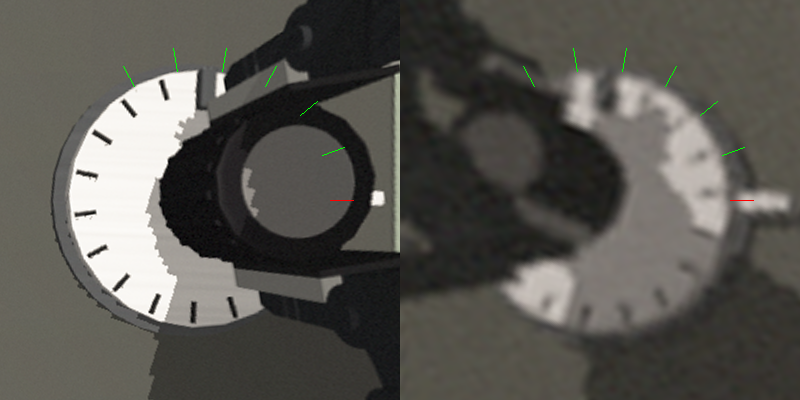

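The rectified views show the play was already nearly taken up. The dial sits between stops, with the pip at about 88° going to 80°.

Emit:
drive_tool(
  series=[
    [0,0,0,0,-0.05],
    [0,0,0,0,0],
    [0,0,0,0,0],
  ],
)

```text
clock: 5.95
position: [0.5459, 0.1013, 0.0954]
tool_rot: [3.14, 0.027, -2.676]
force: [-1.3, 0.3, 0.3]
grip_width: 0.0365
```

```bash
 python3 look2.py 5
```

```text
5.95 q7 1.102 [0.5459 0.1013 0.0954] [ 3.14   0.027 -2.676] [-1.3  0.3  0.3] [-0.122  0.174 -0.055] 0.0365
```

View pics/r5.png

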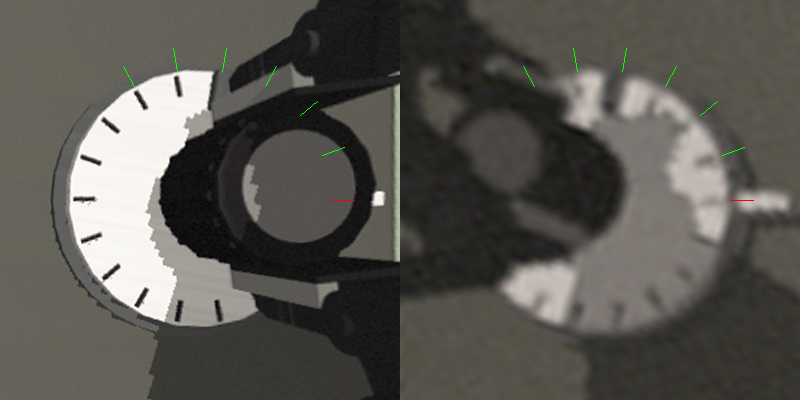

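Click 1 is done: the pip is at 80° and four clicks remain.

Emit:
drive_tool(
  series=[
    [0,0,0,0,-0.1],
    [0,0,0,0,-0.1],
    [0,0,0,0,0],
    [0,0,0,0,0],
  ],
)

```text
clock: 6.45
position: [0.546, 0.1008, 0.0954]
tool_rot: [3.141, 0.027, -2.876]
force: [-0.4, -0.7, 0.1]
grip_width: 0.0365
```

```bash
 python3 look2.py 6
```

```text
6.45 q7 0.925 [0.546  0.1008 0.0954] [ 3.141  0.027 -2.876] [-0.4 -0.7  0.1] [-0.245  0.201  0.08 ] 0.0365
```

View pics/r6.png

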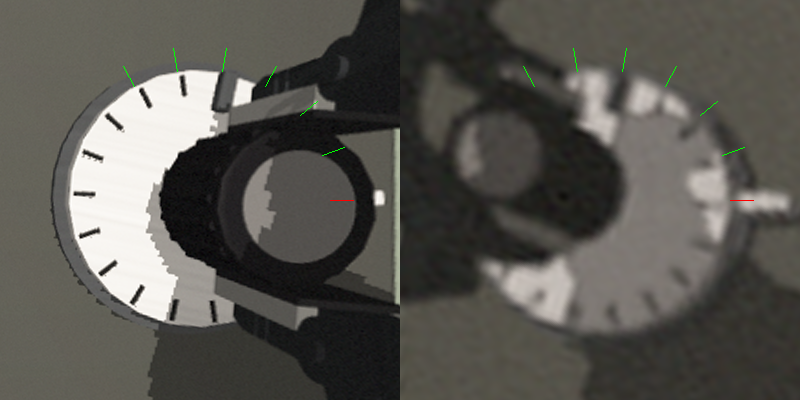

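Emit:
drive_tool(
  series=[
    [0,0,0,0,-0.08],
    [0,0,0,0,-0.07],
    [0,0,0,0,0],
    [0,0,0,0,0],
  ],
)

```text
clock: 6.95
position: [0.5462, 0.1004, 0.0954]
tool_rot: [3.141, 0.027, -3.023]
force: [-0.1, -1.2, 0.9]
grip_width: 0.0365
```

```bash
 python3 look2.py 7
```

```text
6.95 q7 0.796 [0.5462 0.1004 0.0954] [ 3.141  0.027 -3.023] [-0.1 -1.2  0.9] [-0.207  0.275 -0.02 ] 0.0365
```

View pics/r7.png

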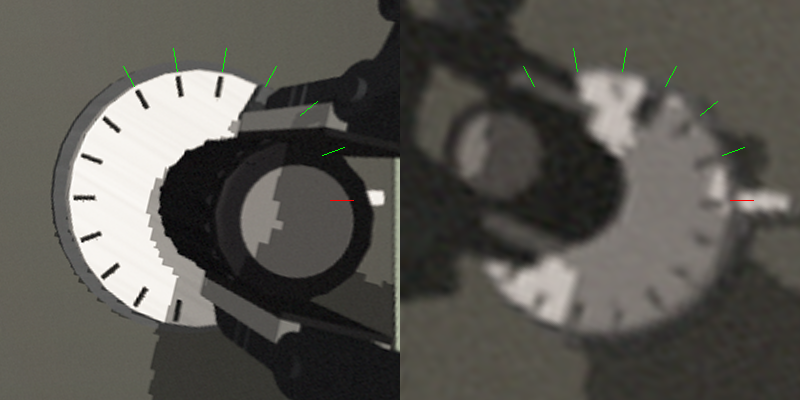

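Click 2 is done, with the pip at 60° and three to go. A click takes about 0.35 rad of knob.

Emit:
drive_tool(
  series=[
    [0,0,0,0,-0.1],
    [0,0,0,0,-0.1],
    [0,0,0,0,-0.08],
    [0,0,0,0,-0.07],
    [0,0,0,0,0],
    [0,0,0,0,0],
  ],
)

```text
clock: 7.65
position: [0.5461, 0.0994, 0.0953]
tool_rot: [3.141, 0.026, 2.907]
force: [-1.1, -2.1, 3.7]
grip_width: 0.0364
```

```bash
 python3 look2.py 8
```

```text
7.65 q7 0.491 [0.5461 0.0994 0.0953] [3.141 0.026 2.907] [-1.1 -2.1  3.7] [-0.407  0.406 -0.009] 0.0364
```

View pics/r8.png

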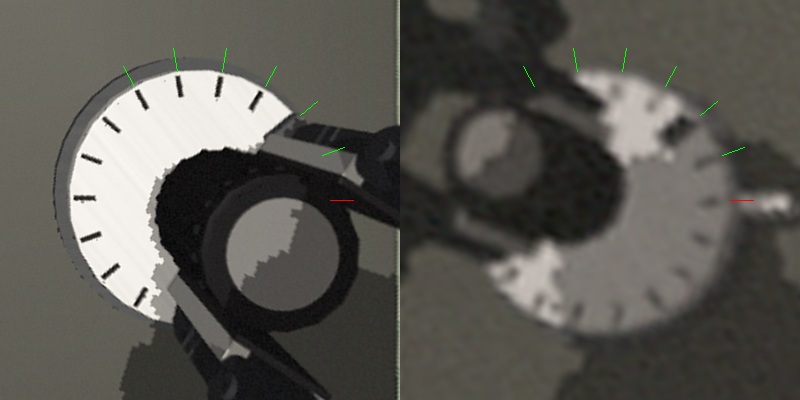

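Click 3 is done, with the pip at 40°. I'll relieve the vertical force slightly and carry on.

Emit:
drive_tool(
  series=[
    [0,0,0.001,0.0015,-0.1],
    [0,0,0,0,-0.1],
    [0,0,0,0,-0.08],
    [0,0,0,0,-0.06],
    [0,0,0,0,0],
    [0,0,0,0,0],
  ],
)

```text
clock: 8.35
position: [0.5457, 0.0986, 0.095]
tool_rot: [-3.14, 0.024, 2.563]
force: [-2.9, -1.6, 4.2]
grip_width: 0.0364
```

```bash
 python3 look2.py 9
```

```text
8.35 q7 0.2 [0.5457 0.0986 0.095 ] [-3.14   0.024  2.563] [-2.9 -1.6  4.2] [-0.362  0.378  0.04 ] 0.0364
```

View pics/r9.png

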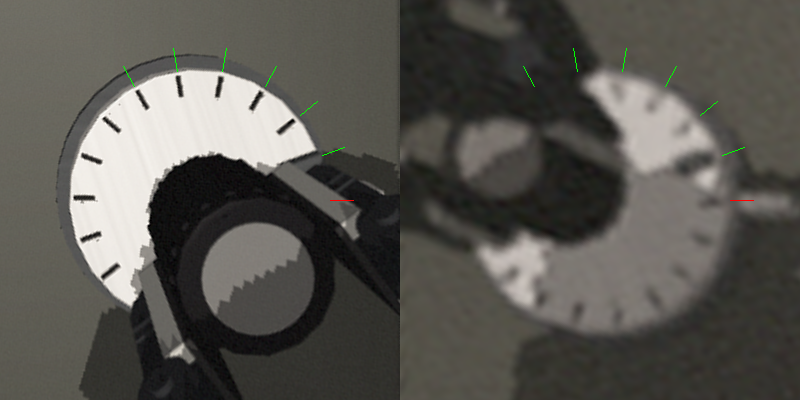

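Click 4 is done, with the pip at 20°. For the last one I'll go in smaller portions.

Emit:
drive_tool(
  series=[
    [0,0,0.001,0.002,0],
    [0,0,0,0,-0.1],
    [0,0,0,0,-0.1],
    [0,0,0,0,-0.06],
    [0,0,0,0,0],
    [0,0,0,0,0],
  ],
)

```text
clock: 9.05
position: [0.5452, 0.0981, 0.0953]
tool_rot: [-3.138, 0.022, 2.3]
force: [-1.4, -2.6, 1.0]
grip_width: 0.0365
```

```bash
 python3 look2.py 10
```

```text
9.05 q7 -0.016 [0.5452 0.0981 0.0953] [-3.138  0.022  2.3  ] [-1.4 -2.6  1. ] [-0.539  0.373  0.104] 0.0365
```

View pics/r10.png

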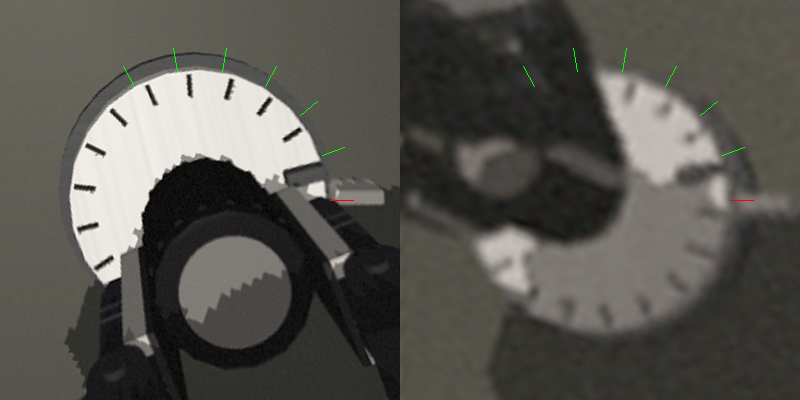

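The dial is about 5° into the last click, with moment 0.10.

Emit:
drive_tool(
  series=[
    [0,0,0,0,-0.09],
    [0,0,0,0,0],
    [0,0,0,0,0],
    [0,0,0,0,0],
  ],
)

```text
clock: 9.55
position: [0.5451, 0.0979, 0.0953]
tool_rot: [-3.138, 0.022, 2.215]
force: [-0.8, -3.0, 2.8]
grip_width: 0.0363
```

```bash
 python3 look2.py 11
```

```text
9.55 q7 -0.086 [0.5451 0.0979 0.0953] [-3.138  0.022  2.215] [-0.8 -3.   2.8] [-0.48   0.463 -0.033] 0.0363
```

View pics/r11.png

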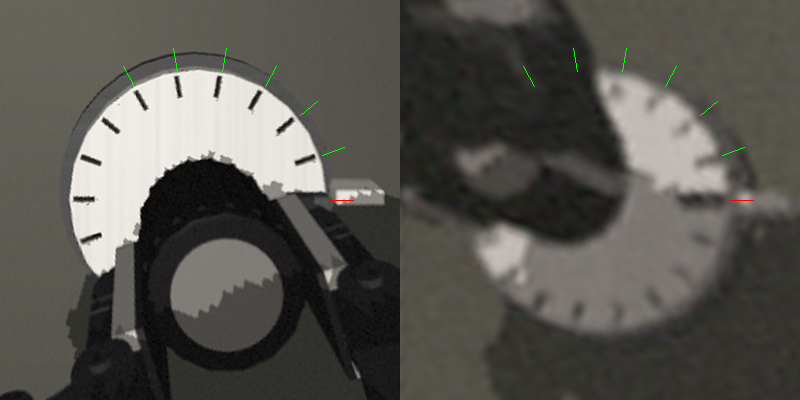

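The pip is at the index at 0°, lined up with the tab. Now I'll release and go up.

Emit:
drive_tool(
  series=[
    [0,0,0,0.001,0],
    [60,0,0,0,0],
    [100,0,0,0,0],
    [100,0,0,0,0],
    [100,0,0,0,0],
    [100,-0.001,0.002,0.03,0],
    [100,0,0,0.03,0],
    [100,0,0,0.01,0],
    [100,0,0,0,0],
  ],
)

```text
clock: 10.55
position: [0.5441, 0.1014, 0.168]
tool_rot: [-3.14, 0.02, 2.218]
force: [0.4, 0.6, -1.3]
grip_width: 0.0855
```

```bash
 python3 look2.py 12
```

```text
10.55 q7 -0.013 [0.5441 0.1014 0.168 ] [-3.14   0.02   2.218] [ 0.4  0.6 -1.3] [0.02  0.014 0.027] 0.0855
```

View pics/r12.png

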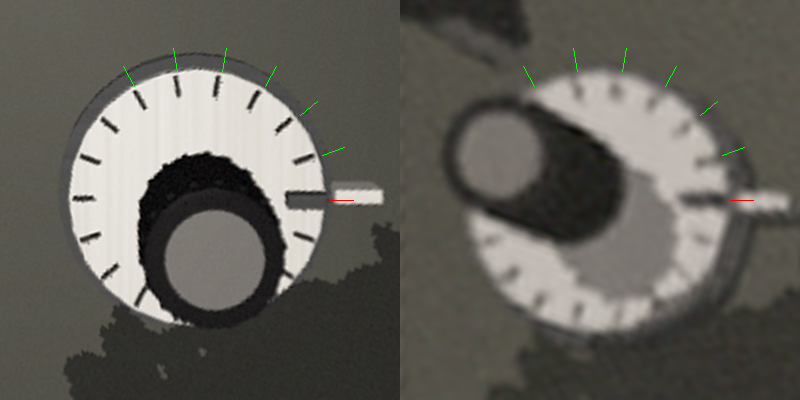

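The pip is exactly level with the tab and the knob is free. Next I'll close the fingers and come down onto the top.

Emit:
drive_tool(
  series=[
    [0,-0.0005,-0.0015,0,0],
    [0,0,0,0,0],
    [0,0,0,0,0],
    [0,0,0,0,0],
    [0,0,0,0,0],
    [0,0,0,0,0],
    [0,0,0,-0.015,0],
    [0,0,0,-0.015,0],
    [0,0,0,-0.01,0],
    [0,0,0,0,0],
    [0,0,0,0,0],
  ],
  newtons=20,
)

```text
clock: 11.75
position: [0.5408, 0.0992, 0.1187]
tool_rot: [-3.132, 0.016, 2.219]
force: [0.1, 0.0, 0.2]
grip_width: 0.0005
```

```bash
 python3 look2.py 13
```

```text
11.75 q7 -0.057 [0.5408 0.0992 0.1187] [-3.132  0.016  2.219] [0.1 0.  0.2] [ 0.021  0.021 -0.045] 0.0005
```

View pics/r13.png

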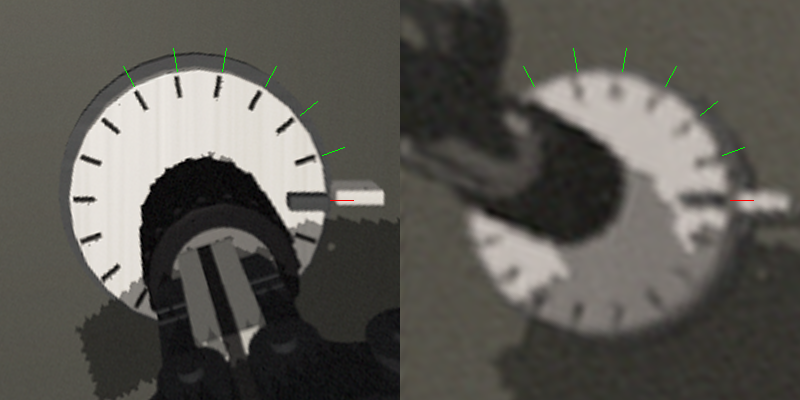

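The closed tips are just over the centre of the knob top, with no contact force yet. I'll step down gently.

Emit:
drive_tool(
  series=[
    [0,0.002,0,0,0],
    [0,0,0,-0.001,0],
    [0,0,0,-0.001,0],
    [0,0,0,-0.001,0],
  ],
)

```text
clock: 12.25
position: [0.544, 0.0993, 0.1173]
tool_rot: [-3.135, 0.017, 2.218]
force: [-1.2, 0.1, 4.8]
grip_width: -0.0001
```

Emit:
drive_tool(
  series=[
    [0,0,0,-0.002,0],
    [0,0,0,-0.001,0],
  ],
)

```text
clock: 12.45
position: [0.544, 0.0993, 0.1146]
tool_rot: [-3.135, 0.017, 2.218]
force: [-2.2, -0.9, 6.7]
grip_width: -0.0002
```

Emit:
drive_tool(
  series=[
    [0,0,0,-0.0015,0],
    [0,0,0,-0.001,0],
  ],
)

```text
clock: 12.65
position: [0.544, 0.0993, 0.1125]
tool_rot: [-3.135, 0.018, 2.218]
force: [-3.3, -0.8, 8.5]
grip_width: 0.0001
```

The force is 8.5 N, which corresponds to about 5 mm. I'll go a little deeper, hold, then let up.

Emit:
drive_tool(
  series=[
    [0,0,0,-0.0008,0],
    [0,0,0,-0.0005,0],
    [0,0,0,-0.0005,0],
  ],
)

```text
clock: 12.95
position: [0.544, 0.0994, 0.1114]
tool_rot: [-3.135, 0.019, 2.218]
force: [-3.2, -0.6, 9.4]
grip_width: 0.0004
```

```bash
 python3 look2.py 14
```

```text
12.95 q7 -0.067 [0.544  0.0994 0.1114] [-3.135  0.019  2.218] [-3.2 -0.6  9.4] [-0.193  0.748  0.026] 0.0004
```

View pics/r14.png

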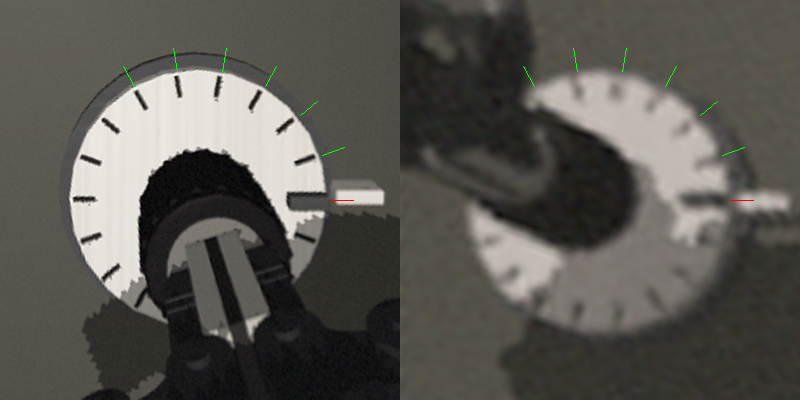

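The knob is down about 6 mm at 9.4 N and the pip is still at the index. Now I'll let up.

Emit:
drive_tool(
  series=[
    [0,0,0,0.004,0],
    [0,0,0,0.006,0],
    [0,0,0,0.02,0],
    [0,0,0,0.04,0],
    [0,0,0,0.04,0],
    [0,0,0,0,0],
    [0,0,0,0,0],
  ],
)

```text
clock: 13.75
position: [0.5431, 0.0992, 0.2253]
tool_rot: [-3.134, 0.018, 2.219]
force: [0.4, -0.5, 0.0]
grip_width: 0.0001
```

```bash
 python3 look2.py 15
```

```text
13.75 q7 0.044 [0.5431 0.0992 0.2253] [-3.134  0.018  2.219] [ 0.4 -0.5  0. ] [0.082 0.041 0.025] 0.0001
```

View pics/r15.png

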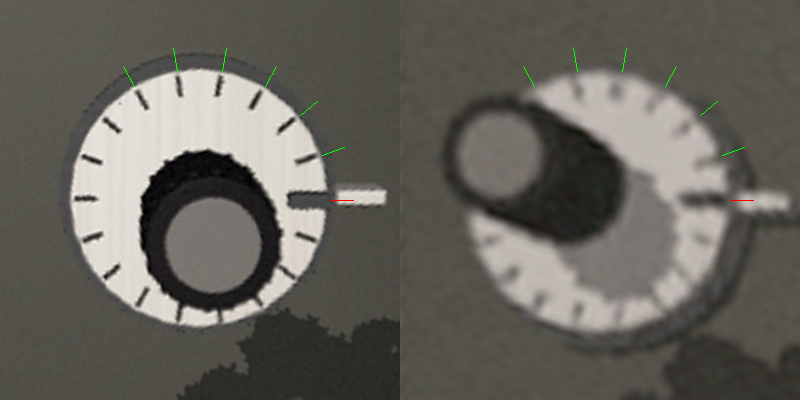

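The pip is at the index. In the scene view the knob top is at (498,153), the same as before the push, so it is back up.

```bash
python3 -c "
from workcell import bot
print(bot.job_done())"
```

```text
the job is handed in; nothing more can be done
None
```

I turned the knob five clicks clockwise, checking the pictures after each click, until the pip rested level with the index tab. It never clicked past.

I then let go, closed the fingertips and pushed the knob down about 6 mm, judged from the fingertip height, with about 9.4 N upward force at the end. Then I let it come back up. The pip was still at the tab during the push.

In the last pictures the pip is level with the tab and the knob top sits where it was before the push. The arm was about 0.1 m clear with essentially no force on it. I handed the job in at about 13.8 s. No check failed or disagreed. I never moved the arm near the mug, morse key or grey case, but I did not measure them again at the end.

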